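# Eject a sunken sample vial with the lever and stand it in the tray

## Task

A red-capped sample vial sits sunk in the grey well of the ejector stand: press the blue tab of its lever down with the fingertips until it is home on its stop, keep it pushed firmly there for about a second with some 12 N (never over 22 N), and leave the lever down, so that its other end has tipped up and lifted the vial. Then grip the vial, draw it up out of the well and stand it upright in the white tray, set down and not dropped, without shoving the tray. Leave the small beaker, the brass-coloured weight and the white-capped vial where they stand.

Things in the scene. Friction and masses are not known exactly. Their poses are not given: they have to be found in the camera images.
- stand: Ejector stand, fixed to the worktop: aluminium base 200 x 66 x 8 mm, a lever pivoted over its middle, a grey square well on one end. Origin: centre of the base's underside; x runs along the base from the press tab (-x end) to the well (+x end), z up. Well: centre at x = 64 mm, 35 mm square outside, 27 mm inside, mouth 90 mm above the worktop.
- lever: Blue lever; origin on its pin (along the stand's y), 40 mm up. Press tab 34 x 34 x 6 mm, centred 70 mm from the pin; at rest it stands up at 0.22 rad. The other arm ends under the vial, 65 mm from the pin. The stiff hinge (3 N at the tab) stays where it is left. A rubber-topped stop screw under the tab is set anew each time: the tab goes down 17 to 27 mm until it meets it.
- tab_top (a point): Centre of the upper face of the blue press tab (moves with the lever): about 58 mm above the worktop at rest.
- well_mouth (a point): Centre of the mouth of the square well, 90 mm above the worktop, in the plane of the rim.
- sample_vial: Red-capped glass sample vial, 57 mm tall, body 25 mm wide; the red cap is its top 11 mm (46 to 57 mm up), 20 mm wide. Origin: centre of its underside, z up. At the start it stands in the well on the lever's nose, underside 34 mm above the worktop, its cap just 1 mm proud of the well's mouth; with the lever home it stands some 15 to 25 mm higher and leans a few degrees at most.
- tray: White plastic tray, loose, 150 (x) x 210 (y) x 15 mm tall, floor 3 mm thick, rim 3 mm thick. Origin: centre of its underside.
- tray_vial: White-capped sample vial, 25 mm wide and 57 mm tall, standing in the tray; to be left alone. Origin: centre of its underside.
- beaker: Small empty glass beaker, 44 mm wide and 56 mm tall, standing beside the stand; to be left alone. Origin: centre of its underside.
- weight: Brass-coloured knobbed calibration weight, 22 mm wide and 30 mm tall, standing on the other side of the stand; to be left alone. Origin: centre of its underside.

How it is judged (in metres and radians):
On the way, in this order (a step that is already met when the one before it is completed fails the run):
1. the fingers hold the tab pressed home on its stop with more than 7 N for 0.8 s (contact force between the fingers and lever above 7 N and z of tab_top in the frame of stand below 0.0455 m), for 0.8 s.
2. the gripped vial is lifted clear of the well, its underside above the mouth (z of sample_vial in the frame of well_mouth above 0.002 m and contact force between the fingers and sample_vial above 1 N), for 0.1 s.
At the end, for the whole second after the job is handed in: The red-capped vial stands free and upright (within 0.1 rad) and still on the white tray's floor (its centre within 62 mm and 92 mm of the tray's centre along its short and long sides), and the lever's tab is still down (tab centre under 45.5 mm above the worktop) (x of sample_vial in the frame of tray between -0.062 and 0.062 m and y of sample_vial in the frame of tray between -0.092 and 0.092 m and z of sample_vial in the frame of tray between 0 and 0.007 m and angle between sample_vial's own z axis and vertical below 0.1 rad and linear speed of sample_vial below 0.02 m/s and z of tab_top in the frame of stand below 0.0455 m); the robot touches nothing.
It fails at once if the lever is pushed with more than 22 N (contact force between any of the fingers, the arm and lever above 22 N).
It fails at once if the sample vial is let go more than 15 mm above the tray's floor, or falls over (angle between sample_vial's own z axis and vertical above 0.6 rad or (height (world z) of sample_vial above 0.018 m and horizontal distance between sample_vial and well_mouth above 0.03 m and contact force between the fingers and sample_vial below 0.05 N)).
It fails at once if the glass beaker is shifted by more than 20 mm or tipped (distance of beaker from where it was at the start of the episode above 0.02 m or angle between beaker's own z axis and vertical above 0.4 rad).
It fails at once if the weight is shifted by more than 20 mm or tipped (distance of weight from where it was at the start of the episode above 0.02 m or angle between weight's own z axis and vertical above 0.4 rad).
It fails at once if the white-capped vial is tipped or shifted by more than 20 mm, or the tray is shoved by more than 25 mm (distance of tray_vial from where it was at the start of the episode above 0.02 m or angle between tray_vial's own z axis and vertical above 0.4 rad or distance of tray from where it was at the start of the episode above 0.025 m).
It also fails if it takes over 56 s, if anything falls off the work surface, if the arm or the gripper's body presses on something with over 40 N, if the wrist force passes 120 N, or if a joint passes its speed limit or range.

## Robot

A 6-joint arm with a two-finger parallel gripper is mounted at the origin on a cart in front of the work surface, level with it; the furniture and walls round the work are solid. World frame = base frame: x ahead of the robot, y to its left, z up, the work surface at z = 0. Lengths are in m, angles in degrees, forces in N, time in s.
With the tool pointing down it reaches from about 0.4 to 0.825 m from the base axis. Payload 7 kg.
Tool frame: the origin (TCP) lies midway between the tips of the shut fingers; the grasp point (between the pads) lies 19 mm behind it (ctrl.hold_point_z is the distance from the TCP to the grasp point, in m); z points along the fingers, y is the line along which they close (so a half turn about z gives the same grasp; the last joint's range is limited). The gripper opens to 88 mm and grips with 3 to 60 N. Pads are 19 mm wide; open, the fingers measure 130 mm over their backs; the gripper's body (78 mm by 193 mm) begins 47 mm behind the grasp point.
Start: joints at [16.507, 20.546, 0.682, 0, -70.136, -16.507], TCP at [0.675, -0, 0.227] pointing down, gripper open.
Joint ranges: [-176.03, 176.03], [-82.01, 121.73], [-58.28, 71.71], [-173.87, 95.51], [-174.79, -0.11], [-173.66, 173.66]. Speed limits (degrees/s): [136.94, 136.94, 172.46, 180, 180, 180].

## Interface

Orientations are given as [roll, pitch, yaw] about the fixed x, y, z axes, in that order (R = Rz(yaw) Ry(pitch) Rx(roll)).
In Python, from plant import ctrl gives the robot as it stands.
- The arm moves only by the tool apply_moves, never from a script. Its argument "deltas" is a list of rows, each an object with "fingers": the finger opening in mm, from 0 to 87.6; "delta_pos": the shift along the tool's x, y, z in mm, a list of three; "angular": the turn, a rotation vector about the tool's x, y, z in degrees, a list of three. A call has 1 to 10 rows; each row is the pose to reach, as a shift and turn from the pose commanded when the call began, along the tool's axes at that moment; what a row does not reach only later rows make up. A row lasts 1/10 s, in which the tool goes at most 50 mm and 8.59 degrees, less where a joint would pass 70% of its speed; a pose out of reach is approached as far as the arm can. A call with a gripper value outside its range is refused whole. The fingers move at their own pace and stop on an object; the grip force is fixed at half the most. Time passes only in rows, so rows that repeat a pose let the fingers close. It gives the time, the measured TCP pose, the force, the opening and the grip force at its end, in the units of the state.
- ctrl.get_obs(): the state, without advancing time (a new reading comes with each control period).
- ctrl.snapshot(name): name is "scene" or "side" or "wrist"; returns the picture (384x512x3 uint8, red, green, blue); there is no depth.
- ctrl.camera_params(name): a dict with "fx", "fy", "cx", "cy" (pixels), "cam_to_world" (4x4, takes a point from camera to world coordinates); the wrist camera has in their place "mount" (4x4, takes a point from camera to tool coordinates, whose origin is the TCP and whose axes are the flange's). Camera axes: x right, y up, looking along -z (the intrinsics and any distortion apply to the point x, -y, -z); pixel columns grow to the right and rows downward; lengths in m; the calibration is good to about 2 mm. A picture is of the moment at which its call begins: read the wrist's pose just before it. camera_params takes no time and is no camera call.
- ctrl.close_job(): hands the job in; it is judged then, once.
The state is a dict: "clock": time; "joint_pos": joint angles; "qvel": joint speeds; "tau": joint torques, N m; "tool_pos": TCP position; "orientation": TCP orientation; "force": force on the tool from outside, world axes, zero at the start; "moment": the same for the moment, N m; "opening": finger opening in m; "gripper_force": force on a finger pad.
Only numpy, scipy, OpenCV 4.12 (cv2) and the standard library are available. Lean on these libraries where they do the work, as an engineer would, in place of code of your own. Each camera call takes 0.05 s, during which the arm holds its last target. There are 200 camera calls.

## Working session

There is one attempt and no reset: what is moved stays moved. The work goes in short steps, Python scripts to look and compute and a tool call to move; the robot and the scene stay as the last step left them, time stands still between calls to the robot, and variables do not carry over. Pictures are saved under pics/ and viewed, at most 10 in all, crops included, and the job is handed in when it is done.

Besides the shell and the picture viewer there is one more tool, called after "Request:" by a JSON object that holds its "name" and its "arguments", one argument or row to a line. apply_moves: Moves the arm, as the interface text tells. Its arguments: {"type":"object","properties":{"deltas":{"type":"array"}},"required":["deltas"]}

```bash
mkdir -p pics; ls; python3 - <<'E'
from plant import ctrl
import cv2, numpy as np
print(ctrl.get_obs())
ims=[]
for n in ["scene","side","wrist"]:
    im=ctrl.snapshot(n)[:,:,::-1]; cv2.imwrite(f"pics/{n}0.png",im); ims.append(im)
    p=ctrl.camera_params(n); print(n,{k:np.round(v,4).tolist() if not isinstance(v,str) else v for k,v in p.items()})
cv2.imwrite("pics/a.png",cv2.resize(np.vstack([np.hstack(ims[:2]),np.hstack([ims[2],ims[2]*0])]),(800,600)))
E
```

```text
pics
{'clock': 0.0, 'joint_pos': array([ 1.65068286e+01,  2.05911903e+01,  6.34079127e-01, -2.15800945e-02,
       -7.01344959e+01, -1.65057308e+01]), 'qvel': array([-0.03326244,  0.0104199 , -0.01010313, -0.04266559,  0.0264897 ,
       -0.03384543]), 'tau': array([-8.00930356e-04, -5.82726967e+01,  2.93058443e+01,  6.99745238e+00,
        6.93249181e-03, -2.06530804e-04]), 'tool_pos': array([ 6.74516664e-01, -1.65951028e-05,  2.25623166e-01]), 'orientation': array([ 1.79906404e+02, -6.57868447e-03, -9.00062462e+01]), 'force': array([-0.35966971, -0.3503476 ,  0.93035499]), 'moment': array([-0.03599103,  0.00230254, -0.03808716]), 'gripper_force': 0.0, 'opening': 0.08796914015466548}
scene {'fx': 407.4394, 'fy': 407.4394, 'cx': 257.7944, 'cy': 195.9036, 'cam_to_world': [[0.7676, 0.4736, -0.4317, 0.1256], [-0.6409, 0.565, -0.5197, -0.5244], [-0.0022, 0.6756, 0.7373, 0.8586], [0.0, 0.0, 0.0, 1.0]]}
side {'fx': 463.5181, 'fy': 463.5181, 'cx': 251.9145, 'cy': 188.3443, 'cam_to_world': [[0.983, 0.0845, -0.1628, 0.3993], [-0.1834, 0.4456, -0.8762, -0.9849], [-0.0015, 0.8912, 0.4536, 0.5829], [0.0, 0.0, 0.0, 1.0]]}
wrist {'fx': 340.4282, 'fy': 340.4282, 'cx': 257.3426, 'cy': 188.0857, 'mount': [[-0.0008, 0.9665, 0.2567, 0.0695], [1.0, 0.0004, 0.0016, 0.0008], [0.0015, 0.2567, -0.9665, -0.1581], [0.0, 0.0, 0.0, 1.0]]}
```

View pics/a.png

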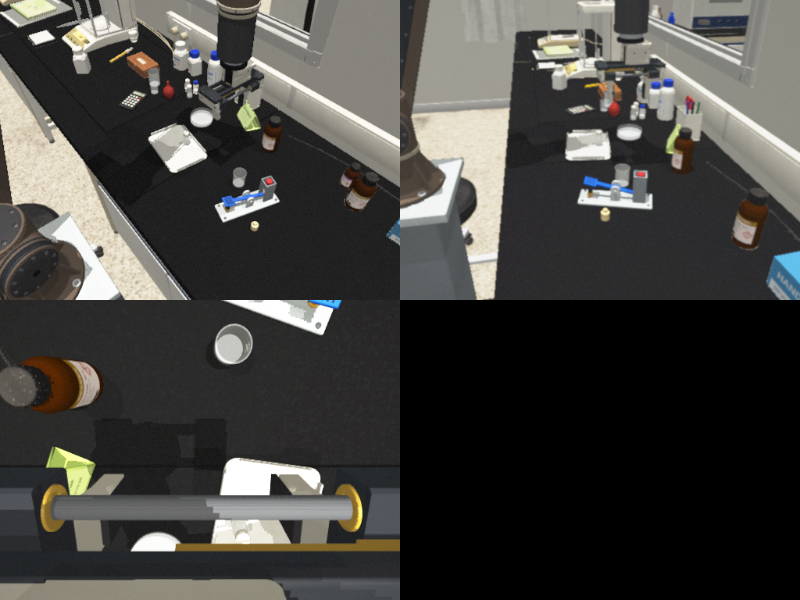

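```bash
cat > h.py <<'E'
import numpy as np, cv2
from plant import ctrl
from scipy.spatial.transform import Rotation as Ro
def cam(n,obs=None):
    p=ctrl.camera_params(n)
    if n=="wrist":
        T=np.eye(4);T[:3,:3]=Ro.from_euler("xyz",obs["orientation"],degrees=True).as_matrix();T[:3,3]=obs["tool_pos"]
        p["cam_to_world"]=T@p["mount"]
    return p
def ray(p,u,v):
    M=np.array(p["cam_to_world"]);d=M[:3,:3]@np.array([(u-p["cx"])/p["fx"],-(v-p["cy"])/p["fy"],-1]);return M[:3,3],d
def onz(p,u,v,z):
    o,d=ray(p,u,v);return o+d*(z-o[2])/d[2]
def tri(r1,r2):
    (o1,d1),(o2,d2)=r1,r2
    s=np.linalg.lstsq(np.c_[d1,-d2],o2-o1,rcond=None)[0];a=o1+s[0]*d1;b=o2+s[1]*d2
    return (a+b)/2,np.linalg.norm(a-b)
def proj(p,X):
    c=np.linalg.inv(p["cam_to_world"])@np.r_[X,1];return p["cx"]+p["fx"]*c[0]/-c[2],p["cy"]-p["fy"]*c[1]/-c[2]
def blobs(im,lo,hi,amin=15):
    m=cv2.inRange(cv2.cvtColor(im,cv2.COLOR_BGR2HSV),lo,hi)
    n,l,s,c=cv2.connectedComponentsWithStats(m)
    return [(np.round(c[i],1).tolist(),s[i].tolist(),l==i) for i in range(1,n) if s[i][4]>=amin]
E
python3 - <<'E'
from h import *
for n in ["scene","side"]:
    im=cv2.imread(f"pics/{n}0.png");p=cam(n)
    print(n)
    for nm,lo,hi,z in [("red",(0,150,90),(6,255,255),.091),("red2",(172,150,90),(180,255,255),.091),("blue",(105,150,80),(125,255,255),.05),("white",(0,0,200),(180,40,255),.012)]:
        for c,s,m in blobs(im,lo,hi,15 if nm!="white" else 150):
            print(nm,c,s,np.round(onz(p,*c,z),3))
            if nm=="white" : 
                r=cv2.minAreaRect(np.argwhere(m)[:,::-1].astype(np.float32)); print([np.round(onz(p,*q,z),3).tolist() for q in cv2.boxPoints(r)])
a=cv2.imread("pics/scene0.png")[150:310,170:380];b=cv2.imread("pics/side0.png")[150:300,190:340]
cv2.imwrite("pics/b.png",np.hstack([cv2.resize(a,(420*600//600,320)),cv2.resize(b,(320,320))]))
E
```

```text
scene
red [215.1, 114.8] [209, 103, 14, 20, 175] [0.693 0.366 0.091]
red [344.2, 231.9] [340, 228, 9, 9, 51] [ 0.658 -0.203  0.091]
blue [248.7, 68.4] [243, 64, 12, 10, 107] [0.991 0.569 0.05 ]
blue [274.3, 70.9] [270, 65, 11, 12, 93] [1.053 0.493 0.05 ]
blue [250.2, 104.5] [247, 102, 7, 6, 30] [0.849 0.385 0.05 ]
blue [303.7, 254.5] [283, 246, 55, 19, 336] [ 0.562 -0.17   0.05 ]
white [42.8, 9.9] [17, 0, 55, 21, 437] [0.606 1.684 0.012]
[[0.537, 1.854, 0.012], [0.775, 1.774, 0.012], [0.69, 1.535, 0.012], [0.473, 1.615, 0.012]]
white [346.0, 13.8] [331, 0, 65, 44, 301] [1.698 0.706 0.012]
[[1.64, 0.774, 0.012], [1.822, 0.891, 0.012], [1.801, 0.455, 0.012], [1.64, 0.376, 0.012]]
white [245.1, 32.5] [214, 14, 64, 40, 483] [1.211 0.867 0.012]
[[1.168, 1.066, 0.012], [1.236, 1.124, 0.012], [1.236, 0.663, 0.012], [1.176, 0.625, 0.012]]
white [362.6, 33.2] [329, 17, 66, 33, 248] [1.606 0.525 0.012]
[[1.59, 0.719, 0.012], [1.621, 0.738, 0.012], [1.619, 0.358, 0.012], [1.592, 0.345, 0.012]]
white [132.9, 32.6] [120, 20, 35, 25, 443] [0.828 1.189 0.012]
[[0.823, 1.322, 0.012], [0.973, 1.307, 
[... 3930 characters left out ...]
0.012], [0.772, 0.159, 0.012], [0.693, 0.174, 0.012]]
white [243.2, 186.8] [212, 166, 57, 39, 1271] [0.582 0.132 0.012]
[[0.511, 0.279, 0.012], [0.678, 0.257, 0.012], [0.63, 0.029, 0.012], [0.488, 0.049, 0.012]]
white [45.6, 250.3] [0, 204, 79, 77, 2096] [ 0.114 -0.088  0.012]
[[0.031, -0.16, 0.012], [0.106, 0.189, 0.012], [0.218, 0.007, 0.012], [0.123, -0.269, 0.012]]
white [272.1, 257.7] [228, 243, 95, 24, 894] [ 0.587 -0.205  0.012]
[[0.494, -0.196, 0.012], [0.506, -0.131, 0.012], [0.702, -0.195, 0.012], [0.679, -0.255, 0.012]]
white [107.7, 357.4] [90, 335, 33, 49, 1173] [ 0.272 -0.419  0.012]
[[0.239, -0.372, 0.012], [0.291, -0.373, 0.012], [0.305, -0.47, 0.012], [0.258, -0.468, 0.012]]
```

View pics/b.png

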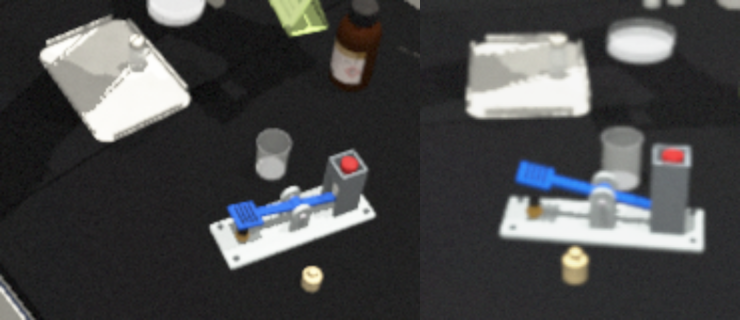

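Request:
{"name": "apply_moves", "arguments": {
  "deltas": [
    {"fingers": 0,"delta_pos": [157,172,27],"angular": [0,0,-73]},
    {"fingers": 0,"delta_pos": [157,172,27],"angular": [0,0,-73]},
    {"fingers": 0,"delta_pos": [157,172,27],"angular": [0,0,-73]},
    {"fingers": 0,"delta_pos": [157,172,27],"angular": [0,0,-73]},
    {"fingers": 0,"delta_pos": [157,172,27],"angular": [0,0,-73]},
    {"fingers": 0,"delta_pos": [157,172,27],"angular": [0,0,-73]},
    {"fingers": 0,"delta_pos": [157,172,27],"angular": [0,0,-73]},
    {"fingers": 0,"delta_pos": [157,172,27],"angular": [0,0,-73]},
    {"fingers": 0,"delta_pos": [157,172,27],"angular": [0,0,-73]},
    {"fingers": 0,"delta_pos": [157,172,27],"angular": [0,0,-73]}
  ]
}}

```text
clock: 1.15
tool_pos: [0.5028, -0.1571, 0.1994]
orientation: [180.0, 0.0, -17.0]
force: [-0.5, -0.2, -0.0]
opening: 0.0132
gripper_force: 0.0
```

```bash
python3 - <<'E'
from h import *
o=ctrl.get_obs();im=ctrl.snapshot("wrist")[:,:,::-1].copy();cv2.imwrite("pics/w1.png",im);p=cam("wrist",o)
print(o["clock"],o["tool_pos"],o["orientation"],o["force"])
for nm,lo,hi,z in [("red",(0,150,90),(6,255,255),.091),("blue",(105,150,80),(125,255,255),.055)]:
    for c,s,m in blobs(im,lo,hi,60):
        r=cv2.minAreaRect(np.argwhere(m)[:,::-1].astype(np.float32))
        print(nm,c,s,np.round(onz(p,*c,z),3),[(np.round(q).tolist(),np.round(onz(p,*q,z),3).tolist()) for q in cv2.boxPoints(r)])
E
```

```text
1.15 [ 0.50276761 -0.1570541   0.19943082] [ 1.79998905e+02  1.81557072e-02 -1.69535319e+01] [-0.4529084  -0.24633589 -0.04699072]
blue [252.3, 107.4] [234, 0, 38, 161, 2100] [ 0.562 -0.171  0.055] [([234.0, 0.0], [0.646, -0.182, 0.055]), ([271.0, 0.0], [0.637, -0.21, 0.055]), ([271.0, 160.0], [0.513, -0.174, 0.055]), ([234.0, 160.0], [0.523, -0.142, 0.055])]
```

View pics/w1.png

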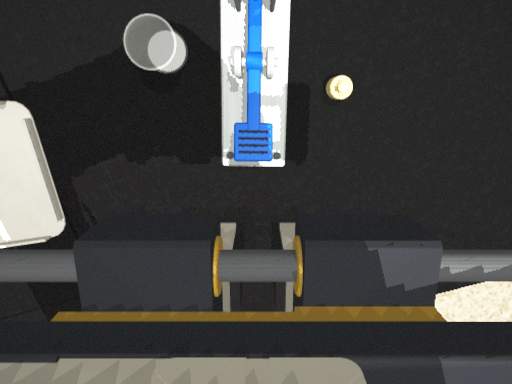

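Request:
{"name": "apply_moves", "arguments": {
  "deltas": [
    {"fingers": 0,"delta_pos": [31,-3,40],"angular": [0,0,0]},
    {"fingers": 0,"delta_pos": [31,-3,80],"angular": [0,0,0]},
    {"fingers": 0,"delta_pos": [31,-3,110],"angular": [0,0,0]},
    {"fingers": 0,"delta_pos": [31,-3,127],"angular": [0,0,0]},
    {"fingers": 0,"delta_pos": [31,-3,132],"angular": [0,0,0]},
    {"fingers": 0,"delta_pos": [31,-3,132],"angular": [0,0,0]}
  ]
}}

```text
clock: 1.8
tool_pos: [0.5333, -0.1632, 0.0671]
orientation: [180.0, 0.1, -17.1]
force: [-1.1, 0.1, 0.0]
opening: 0.0006
gripper_force: 0.0
```

Request:
{"name": "apply_moves", "arguments": {
  "deltas": [
    {"fingers": 0,"delta_pos": [0,0,2],"angular": [0,0,0]},
    {"fingers": 0,"delta_pos": [0,0,4],"angular": [0,0,0]},
    {"fingers": 0,"delta_pos": [0,0,6],"angular": [0,0,0]},
    {"fingers": 0,"delta_pos": [0,0,8],"angular": [0,0,0]},
    {"fingers": 0,"delta_pos": [0,0,10],"angular": [0,0,0]},
    {"fingers": 0,"delta_pos": [0,0,12],"angular": [0,0,0]},
    {"fingers": 0,"delta_pos": [0,0,14],"angular": [0,0,0]},
    {"fingers": 0,"delta_pos": [0,0,16],"angular": [0,0,0]},
    {"fingers": 0,"delta_pos": [0,0,18],"angular": [0,0,0]},
    {"fingers": 0,"delta_pos": [0,0,20],"angular": [0,0,0]}
  ]
}}

```text
clock: 2.8
tool_pos: [0.5332, -0.1632, 0.0473]
orientation: [180.0, 0.0, -17.0]
force: [-2.8, 0.6, 4.9]
opening: 0.0001
gripper_force: 2.0
```

Request:
{"name": "apply_moves", "arguments": {
  "deltas": [
    {"fingers": 0,"delta_pos": [0,0,1],"angular": [0,0,0]},
    {"fingers": 0,"delta_pos": [0,0,2],"angular": [0,0,0]},
    {"fingers": 0,"delta_pos": [0,0,3],"angular": [0,0,0]},
    {"fingers": 0,"delta_pos": [0,0,4],"angular": [0,0,0]},
    {"fingers": 0,"delta_pos": [0,0,5],"angular": [0,0,0]}
  ]
}}

```text
clock: 3.3
tool_pos: [0.5333, -0.1632, 0.0425]
orientation: [180.0, 0.0, -17.0]
force: [-3.7, 0.9, 3.8]
opening: 0.0001
gripper_force: 2.3
```

Request:
{"name": "apply_moves", "arguments": {
  "deltas": [
    {"fingers": 0,"delta_pos": [0,0,0.5],"angular": [0,0,0]},
    {"fingers": 0,"delta_pos": [0,0,1],"angular": [0,0,0]}
  ]
}}

```text
clock: 3.5
tool_pos: [0.5335, -0.1633, 0.0415]
orientation: [180.0, 0.0, -17.0]
force: [-2.2, 1.2, 4.2]
opening: 0.0004
gripper_force: 2.0
```

Request:
{"name": "apply_moves", "arguments": {
  "deltas": [
    {"fingers": 0,"delta_pos": [0,0,0.5],"angular": [0,0,0]},
    {"fingers": 0,"delta_pos": [0,0,1],"angular": [0,0,0]}
  ]
}}

```text
clock: 3.7
tool_pos: [0.5335, -0.1632, 0.0405]
orientation: [180.0, 0.0, -17.0]
force: [-2.7, 0.4, 3.3]
opening: 0.0006
gripper_force: 2.0
```

Request:
{"name": "apply_moves", "arguments": {
  "deltas": [
    {"fingers": 0,"delta_pos": [0,0,0.5],"angular": [0,0,0]},
    {"fingers": 0,"delta_pos": [0,0,1],"angular": [0,0,0]}
  ]
}}

```text
clock: 3.9
tool_pos: [0.5335, -0.1633, 0.0396]
orientation: [180.0, -0.0, -17.0]
force: [-3.4, -0.7, 4.6]
opening: 0.0004
gripper_force: 2.0
```

Request:
{"name": "apply_moves", "arguments": {
  "deltas": [
    {"fingers": 0,"delta_pos": [0,0,0.5],"angular": [0,0,0]},
    {"fingers": 0,"delta_pos": [0,0,1],"angular": [0,0,0]}
  ]
}}

```text
clock: 4.1
tool_pos: [0.5335, -0.1632, 0.0385]
orientation: [180.0, -0.0, -17.0]
force: [-3.9, -0.1, 3.4]
opening: 0.0006
gripper_force: 2.0
```

Request:
{"name": "apply_moves", "arguments": {
  "deltas": [
    {"fingers": 0,"delta_pos": [0,0,0.5],"angular": [0,0,0]},
    {"fingers": 0,"delta_pos": [0,0,1],"angular": [0,0,0]}
  ]
}}

```text
clock: 4.3
tool_pos: [0.5336, -0.1633, 0.0375]
orientation: [180.0, -0.0, -17.0]
force: [-2.9, -0.5, 4.5]
opening: 0.0005
gripper_force: 2.1
```

Request:
{"name": "apply_moves", "arguments": {
  "deltas": [
    {"fingers": 0,"delta_pos": [0,0,0.5],"angular": [0,0,0]},
    {"fingers": 0,"delta_pos": [0,0,1],"angular": [0,0,0]}
  ]
}}

```text
clock: 4.5
tool_pos: [0.5336, -0.1632, 0.0366]
orientation: [-180.0, -0.0, -17.0]
force: [-2.8, -0.7, 4.7]
opening: 0.0005
gripper_force: 2.1
```

Request:
{"name": "apply_moves", "arguments": {
  "deltas": [
    {"fingers": 0,"delta_pos": [0,0,0.5],"angular": [0,0,0]},
    {"fingers": 0,"delta_pos": [0,0,1],"angular": [0,0,0]}
  ]
}}

```text
clock: 4.7
tool_pos: [0.5337, -0.1633, 0.0357]
orientation: [180.0, -0.0, -17.0]
force: [-4.5, -0.3, 9.1]
opening: 0.0003
gripper_force: 4.1
```

Request:
{"name": "apply_moves", "arguments": {
  "deltas": [
    {"fingers": 0,"delta_pos": [0,0,0.2],"angular": [0,0,0]},
    {"fingers": 0,"delta_pos": [0,0,0.4],"angular": [0,0,0]}
  ]
}}

```text
clock: 4.9
tool_pos: [0.5337, -0.1633, 0.0356]
orientation: [180.0, -0.0, -17.0]
force: [-4.2, 0.3, 8.7]
opening: 0.0002
gripper_force: 4.9
```

Request:
{"name": "apply_moves", "arguments": {
  "deltas": [
    {"fingers": 0,"delta_pos": [0,0,0.2],"angular": [0,0,0]},
    {"fingers": 0,"delta_pos": [0,0,0.4],"angular": [0,0,0]}
  ]
}}

```text
clock: 5.1
tool_pos: [0.5337, -0.1633, 0.0355]
orientation: [180.0, -0.0, -17.0]
force: [-5.2, 0.9, 12.8]
opening: 0.0004
gripper_force: 6.4
```

Request:
{"name": "apply_moves", "arguments": {
  "deltas": [
    {"fingers": 0,"delta_pos": [0,0,0],"angular": [0,0,0]},
    {"fingers": 0,"delta_pos": [0,0,0],"angular": [0,0,0]},
    {"fingers": 0,"delta_pos": [0,0,0],"angular": [0,0,0]},
    {"fingers": 0,"delta_pos": [0,0,0],"angular": [0,0,0]},
    {"fingers": 0,"delta_pos": [0,0,0],"angular": [0,0,0]}
  ]
}}

```text
clock: 5.6
tool_pos: [0.5337, -0.1633, 0.0355]
orientation: [180.0, -0.0, -17.0]
force: [-4.5, 0.3, 11.6]
opening: 0.0003
gripper_force: 5.8
```

Request:
{"name": "apply_moves", "arguments": {
  "deltas": [
    {"fingers": 0,"delta_pos": [0,0,0],"angular": [0,0,0]},
    {"fingers": 0,"delta_pos": [0,0,0],"angular": [0,0,0]},
    {"fingers": 0,"delta_pos": [0,0,0],"angular": [0,0,0]},
    {"fingers": 0,"delta_pos": [0,0,0],"angular": [0,0,0]},
    {"fingers": 0,"delta_pos": [0,0,0],"angular": [0,0,0]},
    {"fingers": 0,"delta_pos": [0,0,0],"angular": [0,0,0]},
    {"fingers": 0,"delta_pos": [0,0,0],"angular": [0,0,0]}
  ]
}}

```text
clock: 6.3
tool_pos: [0.5337, -0.1633, 0.0355]
orientation: [180.0, -0.0, -17.0]
force: [-4.7, 1.2, 11.2]
opening: 0.0002
gripper_force: 5.8
```

Request:
{"name": "apply_moves", "arguments": {
  "deltas": [
    {"fingers": 0,"delta_pos": [0,0,-3],"angular": [0,0,0]},
    {"fingers": 0,"delta_pos": [0,0,-20],"angular": [0,0,0]},
    {"fingers": 0,"delta_pos": [0,0,-60],"angular": [0,0,0]},
    {"fingers": 0,"delta_pos": [0,0,-110],"angular": [0,0,0]},
    {"fingers": 80,"delta_pos": [0,0,-150],"angular": [0,0,0]},
    {"fingers": 80,"delta_pos": [43,0,-165],"angular": [0,0,0]},
    {"fingers": 80,"delta_pos": [85,0,-165],"angular": [0,0,0]},
    {"fingers": 80,"delta_pos": [85,0,-165],"angular": [0,0,0]},
    {"fingers": 80,"delta_pos": [85,0,-165],"angular": [0,0,0]}
  ]
}}

```text
clock: 7.2
tool_pos: [0.6155, -0.1881, 0.1985]
orientation: [-180.0, 0.1, -17.0]
force: [-0.1, 0.2, -0.0]
opening: 0.0348
gripper_force: 0.0
```

```bash
python3 - <<'E'
from h import *
o=ctrl.get_obs();im=ctrl.snapshot("wrist")[:,:,::-1].copy();cv2.imwrite("pics/w2.png",im);p=cam("wrist",o)
s=ctrl.snapshot("side")[:,:,::-1].copy();cv2.imwrite("pics/s2.png",s);ps=cam("side")
sc=ctrl.snapshot("scene")[:,:,::-1].copy();cv2.imwrite("pics/sc2.png",sc);pc=cam("scene")
print(o["clock"],o["tool_pos"],o["orientation"],o["force"])
for n,i,q in [("w",im,p),("s",s,ps),("sc",sc,pc)]:
  for nm,lo,hi,z in [("red",(0,150,90),(6,255,255),.105),("blue",(105,150,80),(125,255,255),.04)]:
    for c,st,m in blobs(i,lo,hi,40): print(n,nm,c,st,np.round(onz(q,*c,z),4))
big=cv2.resize(s[180:280,200:350],(480,320))
cv2.imwrite("pics/c.png",np.hstack([cv2.resize(im,(427,320)),big[:,:370]]))
E
```

```text
7.2 [ 0.61547856 -0.18808162  0.19847899] [-1.79995732e+02  5.42426334e-02 -1.70284069e+01] [-0.08406227  0.16620921 -0.03480188]
w red [258.6, 130.7] [245, 117, 28, 28, 617] [ 0.6582 -0.2029  0.105 ]
w blue [257.4, 165.1] [251, 150, 14, 36, 362] [ 0.6219 -0.1908  0.04  ]
w blue [264.9, 235.4] [262, 221, 11, 20, 47] [ 0.5515 -0.177   0.04  ]
w blue [256.6, 247.1] [241, 243, 32, 7, 122] [ 0.5418 -0.1654  0.04  ]
s red [307.5, 213.6] [303, 210, 10, 9, 63] [ 0.6619 -0.1953  0.105 ]
s blue [347.2, 24.0] [344, 17, 7, 13, 64] [1.9537 2.9384 0.04  ]
s blue [343.0, 105.6] [338, 101, 11, 10, 102] [1.0826 0.709  0.04  ]
s blue [327.3, 108.5] [323, 105, 10, 8, 74] [1.0089 0.684  0.04  ]
s blue [249.1, 240.5] [235, 236, 35, 11, 255] [ 0.5437 -0.1741  0.04  ]
s blue [290.0, 240.1] [281, 237, 17, 6, 73] [ 0.629  -0.1886  0.04  ]
sc red [314.8, 96.8] [310, 90, 13, 15, 66] [0.9858 0.2215 0.105 ]
sc red [215.2, 114.8] [209, 103, 14, 20, 176] [0.6831 0.3499 0.105 ]
sc red [345.0, 226.4] [341, 223, 9, 9, 56] [ 0.6615 -0.1992  0.105 ]
sc blue [248.7, 68.3] [243, 63, 12, 11, 108] [1.0023 0.5827 0.04  ]
sc blue [275.7, 70.6] [270, 65, 12, 12, 125] [1.0702 0.5039 0.04  ]
sc blue [304.7, 257.2] [283, 242, 56, 30, 349] [ 0.5634 -0.1724  0.04  ]
```

View pics/c.png

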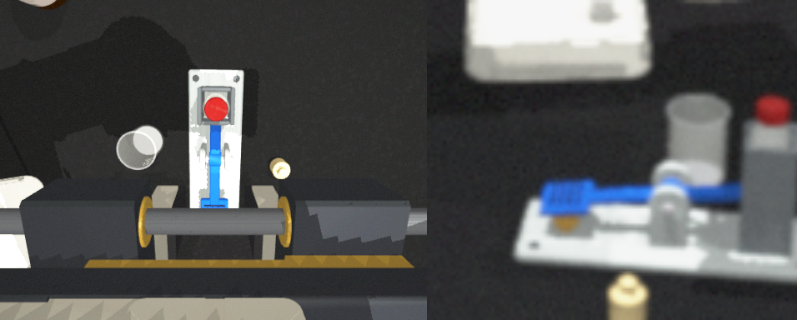

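Request:
{"name": "apply_moves", "arguments": {
  "deltas": [
    {"fingers": 60,"delta_pos": [45,2,0],"angular": [0,0,0]},
    {"fingers": 60,"delta_pos": [45,2,40],"angular": [0,0,0]},
    {"fingers": 60,"delta_pos": [45,2,80],"angular": [0,0,0]},
    {"fingers": 60,"delta_pos": [45,2,100],"angular": [0,0,0]},
    {"fingers": 60,"delta_pos": [45,2,106],"angular": [0,0,0]},
    {"fingers": 60,"delta_pos": [45,2,106],"angular": [0,0,0]}
  ]
}}

```text
clock: 7.95
tool_pos: [0.6568, -0.203, 0.0937]
orientation: [180.0, 0.0, -17.0]
force: [0.0, 0.4, 0.7]
opening: 0.0601
gripper_force: 0.0
```

```bash
python3 - <<'E'
from h import *
s=ctrl.snapshot("side")[:,:,::-1].copy();sc=ctrl.snapshot("scene")[:,:,::-1].copy()
cv2.imwrite("pics/d.png",np.hstack([cv2.resize(s[150:270,240:370],(390,360)),cv2.resize(sc[160:280,280:410],(390,360))]))
E
```

```text
(no output)
```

View pics/d.png

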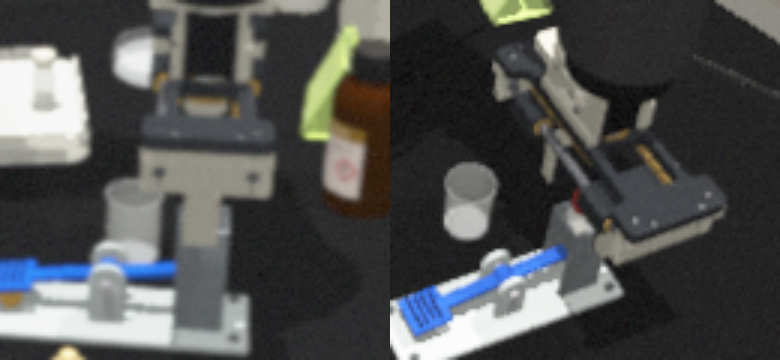

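Request:
{"name": "apply_moves", "arguments": {
  "deltas": [
    {"fingers": 40,"delta_pos": [1,0,0],"angular": [0,0,0]},
    {"fingers": 30,"delta_pos": [1,0,0],"angular": [0,0,0]},
    {"fingers": 22,"delta_pos": [1,0,0],"angular": [0,0,0]},
    {"fingers": 15,"delta_pos": [1,0,0],"angular": [0,0,0]},
    {"fingers": 10,"delta_pos": [1,0,0],"angular": [0,0,0]},
    {"fingers": 10,"delta_pos": [1,0,0],"angular": [0,0,0]},
    {"fingers": 10,"delta_pos": [1,0,0],"angular": [0,0,0]},
    {"fingers": 10,"delta_pos": [1,0,0],"angular": [0,0,0]}
  ]
}}

```text
clock: 8.85
tool_pos: [0.6582, -0.2034, 0.0937]
orientation: [180.0, 0.0, -17.0]
force: [0.4, -0.1, 0.8]
opening: 0.0205
gripper_force: 27.3
```

Request:
{"name": "apply_moves", "arguments": {
  "deltas": [
    {"fingers": 10,"delta_pos": [0,0,-4],"angular": [0,0,0]},
    {"fingers": 10,"delta_pos": [0,0,-10],"angular": [0,0,0]},
    {"fingers": 10,"delta_pos": [0,0,-18],"angular": [0,0,0]},
    {"fingers": 10,"delta_pos": [0,0,-28],"angular": [0,0,0]},
    {"fingers": 10,"delta_pos": [0,0,-40],"angular": [0,0,0]},
    {"fingers": 10,"delta_pos": [0,0,-55],"angular": [0,0,0]},
    {"fingers": 10,"delta_pos": [0,0,-70],"angular": [0,0,0]},
    {"fingers": 10,"delta_pos": [0,0,-80],"angular": [0,0,0]},
    {"fingers": 10,"delta_pos": [0,0,-80],"angular": [0,0,0]}
  ]
}}

```text
clock: 9.75
tool_pos: [0.6592, -0.2036, 0.1763]
orientation: [-180.0, -0.2, -17.0]
force: [0.0, -0.2, -0.1]
opening: 0.0205
gripper_force: 27.3
```

```bash
python3 - <<'E'
from h import *
o=ctrl.get_obs();print(o["tool_pos"],o["opening"],o["gripper_force"])
s=ctrl.snapshot("side")[:,:,::-1].copy();sc=ctrl.snapshot("scene")[:,:,::-1].copy()
cv2.imwrite("pics/s3.png",s);cv2.imwrite("pics/sc3.png",sc)
cv2.imwrite("pics/e.png",np.vstack([np.hstack([cv2.resize(s[130:250,250:380],(390,300)),cv2.resize(sc[140:260,270:400],(390,300))]),
 np.hstack([cv2.resize(s[140:230,190:307],(390,300)),cv2.resize(sc[150:240,170:287],(390,300))])]))
E
```

```text
[ 0.65923835 -0.20361591  0.17632707] 0.020511755816889576 27.34599052753765
```

View pics/e.png

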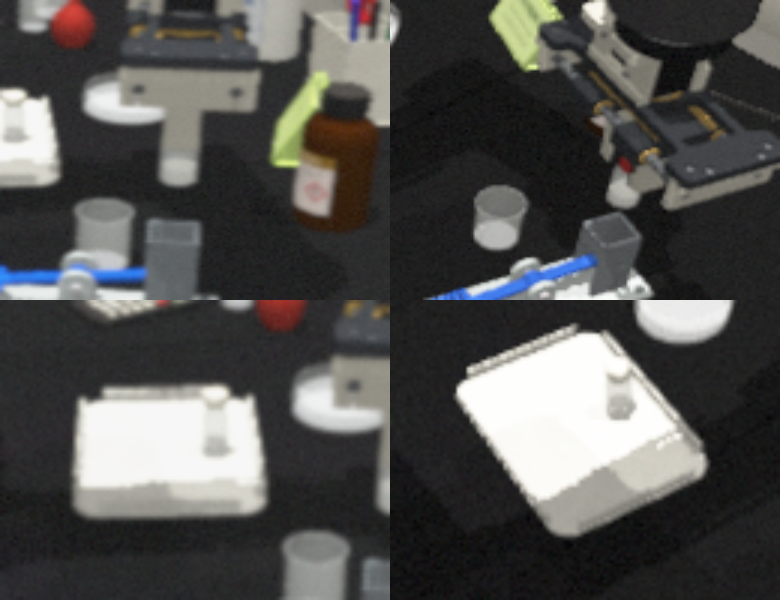

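```bash
python3 - <<'E'
from h import *
for n,roi,vb,vt in [("scene",(180,150,275,228),(239,182),(239,169)),("side",(205,160,275,204),(254.5,184),(254.5,168))]:
    im=cv2.imread("pics/sc3.png" if n=="scene" else "pics/s3.png");p=cam(n)
    m=cv2.inRange(cv2.cvtColor(im,cv2.COLOR_BGR2HSV),(0,0,110),(180,60,255));k=np.zeros_like(m);k[roi[1]:roi[3],roi[0]:roi[2]]=255;m&=k
    nn,l,s,c=cv2.connectedComponentsWithStats(m);i=1+np.argmax(s[1:,4]);print(n,s[i])
    q=np.array([onz(p,x,y,.010)[:2] for y,x in np.argwhere(l==i)],np.float32)
    r=cv2.minAreaRect(q*1000);print("tray",np.round(r[0]),np.round(r[1]),round(r[2],1),np.round(cv2.boxPoints(r)).tolist())
    print("tvial",onz(p,*vb,.003).round(3),onz(p,*vt,.057).round(3))
p=cam("side");print("TCP-0.039 proj",proj(p,[.659,-.2036,.1763-.039]),proj(p,[.662,-.2155,.1763-.039]))
E
```

```text
scene [ 190  157   75   64 2942]
tray [577. 163.] [225. 158.] 81.8 [[483.0, 63.0], [639.0, 41.0], [671.0, 263.0], [515.0, 286.0]]
tvial [0.62  0.157 0.003] [0.62  0.154 0.057]
side [ 212  165   58   39 2092]
tray [579. 162.] [240. 158.] 81.3 [[482.0, 55.0], [638.0, 32.0], [675.0, 269.0], [519.0, 293.0]]
tvial [0.619 0.16  0.003] [0.617 0.15  0.057]
TCP-0.039 proj (np.float64(308.1547326274746), np.float64(201.80944577893433)) (np.float64(311.35129786879673), np.float64(204.50190976910713))
```

Request:
{"name": "apply_moves", "arguments": {
  "deltas": [
    {"fingers": 10,"delta_pos": [-10,-15,0],"angular": [0,0,0]},
    {"fingers": 10,"delta_pos": [-30,-43,0],"angular": [0,0,0]},
    {"fingers": 10,"delta_pos": [-57,-82,0],"angular": [0,0,0]},
    {"fingers": 10,"delta_pos": [-84,-121,0],"angular": [0,0,0]},
    {"fingers": 10,"delta_pos": [-111,-160,0],"angular": [0,0,0]},
    {"fingers": 10,"delta_pos": [-138,-198,0],"angular": [0,0,0]},
    {"fingers": 10,"delta_pos": [-165,-237,0],"angular": [0,0,0]},
    {"fingers": 10,"delta_pos": [-190,-273,0],"angular": [0,0,0]},
    {"fingers": 10,"delta_pos": [-205,-293,0],"angular": [0,0,0]},
    {"fingers": 10,"delta_pos": [-211,-302,0],"angular": [0,0,0]}
  ]
}}

```text
clock: 10.85
tool_pos: [0.5431, 0.1494, 0.1732]
orientation: [180.0, 0.0, -16.8]
force: [0.4, -0.7, -0.5]
opening: 0.0207
gripper_force: 27.4
```

Request:
{"name": "apply_moves", "arguments": {
  "deltas": [
    {"fingers": 10,"delta_pos": [0,0,15],"angular": [0,0,0]},
    {"fingers": 10,"delta_pos": [0,0,45],"angular": [0,0,0]},
    {"fingers": 10,"delta_pos": [0,0,75],"angular": [0,0,0]},
    {"fingers": 10,"delta_pos": [0,0,100],"angular": [0,0,0]},
    {"fingers": 10,"delta_pos": [0,0,115],"angular": [0,0,0]},
    {"fingers": 10,"delta_pos": [0,0,122],"angular": [0,0,0]},
    {"fingers": 10,"delta_pos": [0,0,122],"angular": [0,0,0]},
    {"fingers": 10,"delta_pos": [0,0,122],"angular": [0,0,0]}
  ]
}}

```text
clock: 11.65
tool_pos: [0.5451, 0.1471, 0.0523]
orientation: [-180.0, -0.0, -17.0]
force: [0.8, 0.0, -0.6]
opening: 0.0203
gripper_force: 27.3
```

```bash
python3 - <<'E'
from h import *
o=ctrl.get_obs();print(o["clock"],o["tool_pos"],o["force"])
s=ctrl.snapshot("side")[:,:,::-1].copy();sc=ctrl.snapshot("scene")[:,:,::-1].copy()
cv2.imwrite("pics/f.png",np.hstack([cv2.resize(s[130:220,190:307],(390,300)),cv2.resize(sc[140:230,170:287],(390,300))]))
E
```

```text
11.65 [0.54509024 0.14712128 0.05228156] [ 0.7853385   0.02865563 -0.59028148]
```

View pics/f.png

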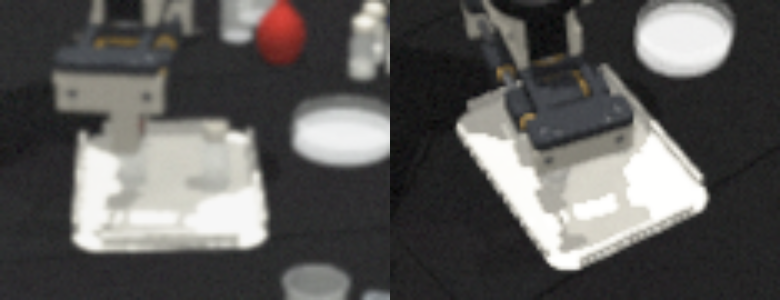

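Request:
{"name": "apply_moves", "arguments": {
  "deltas": [
    {"fingers": 10,"delta_pos": [0,0,2],"angular": [0,0,0]},
    {"fingers": 10,"delta_pos": [0,0,4],"angular": [0,0,0]},
    {"fingers": 10,"delta_pos": [0,0,6],"angular": [0,0,0]},
    {"fingers": 10,"delta_pos": [0,0,7],"angular": [0,0,0]},
    {"fingers": 10,"delta_pos": [0,0,7],"angular": [0,0,0]}
  ]
}}

```text
clock: 12.25
tool_pos: [0.5446, 0.147, 0.0446]
orientation: [180.0, 0.0, -17.0]
force: [-0.5, -0.2, 0.1]
opening: 0.0202
gripper_force: 27.3
```

Request:
{"name": "apply_moves", "arguments": {
  "deltas": [
    {"fingers": 10,"delta_pos": [0,0,1],"angular": [0,0,0]},
    {"fingers": 10,"delta_pos": [0,0,1.5],"angular": [0,0,0]}
  ]
}}

```text
clock: 12.45
tool_pos: [0.5447, 0.1471, 0.0432]
orientation: [180.0, 0.0, -17.0]
force: [-0.1, -1.0, 0.1]
opening: 0.0205
gripper_force: 27.3
```

Request:
{"name": "apply_moves", "arguments": {
  "deltas": [
    {"fingers": 10,"delta_pos": [0,0,0.5],"angular": [0,0,0]},
    {"fingers": 10,"delta_pos": [0,0,1],"angular": [0,0,0]}
  ]
}}

```text
clock: 12.65
tool_pos: [0.5447, 0.1471, 0.0422]
orientation: [-180.0, -0.0, -17.0]
force: [0.0, -0.3, 0.0]
opening: 0.0202
gripper_force: 27.3
```

Request:
{"name": "apply_moves", "arguments": {
  "deltas": [
    {"fingers": 10,"delta_pos": [0,0,0.5],"angular": [0,0,0]},
    {"fingers": 10,"delta_pos": [0,0,1],"angular": [0,0,0]}
  ]
}}

```text
clock: 12.85
tool_pos: [0.5447, 0.1471, 0.0412]
orientation: [180.0, 0.0, -17.0]
force: [-0.2, -0.0, -0.7]
opening: 0.0206
gripper_force: 27.3
```

Request:
{"name": "apply_moves", "arguments": {
  "deltas": [
    {"fingers": 10,"delta_pos": [0,0,0.3],"angular": [0,0,0]},
    {"fingers": 10,"delta_pos": [0,0,0.7],"angular": [0,0,0]}
  ]
}}

```text
clock: 13.05
tool_pos: [0.5447, 0.1471, 0.0405]
orientation: [-180.0, 0.0, -17.0]
force: [0.6, -0.3, -0.4]
opening: 0.0204
gripper_force: 27.3
```

Request:
{"name": "apply_moves", "arguments": {
  "deltas": [
    {"fingers": 10,"delta_pos": [0,0,0.5],"angular": [0,0,0]},
    {"fingers": 10,"delta_pos": [0,0,1],"angular": [0,0,0]}
  ]
}}

```text
clock: 13.25
tool_pos: [0.5451, 0.1472, 0.0401]
orientation: [-180.0, -0.0, -17.0]
force: [-1.6, 1.2, 7.9]
opening: 0.0202
gripper_force: 29.0
```

Request:
{"name": "apply_moves", "arguments": {
  "deltas": [
    {"fingers": 10,"delta_pos": [0,0,0.5],"angular": [0,0,0]},
    {"fingers": 10,"delta_pos": [0,0,1],"angular": [0,0,0]}
  ]
}}

```text
clock: 13.45
tool_pos: [0.5455, 0.1473, 0.04]
orientation: [-180.0, -0.1, -17.0]
force: [-2.9, -1.5, 15.9]
opening: 0.0206
gripper_force: 30.5
```

Request:
{"name": "apply_moves", "arguments": {
  "deltas": [
    {"fingers": 10,"delta_pos": [0,0,-1],"angular": [0,0,0]},
    {"fingers": 10,"delta_pos": [0,0,-1.2],"angular": [0,0,0]},
    {"fingers": 22,"delta_pos": [0,0,-1.2],"angular": [0,0,0]},
    {"fingers": 25,"delta_pos": [0,0,-1.2],"angular": [0,0,0]},
    {"fingers": 30,"delta_pos": [0,0,-1.2],"angular": [0,0,0]},
    {"fingers": 45,"delta_pos": [0,0,-1.2],"angular": [0,0,0]},
    {"fingers": 55,"delta_pos": [0,0,-1.2],"angular": [0,0,0]},
    {"fingers": 55,"delta_pos": [0,0,-1.2],"angular": [0,0,0]}
  ]
}}

```text
clock: 14.25
tool_pos: [0.5446, 0.147, 0.0395]
orientation: [180.0, 0.0, -17.0]
force: [-0.4, 0.0, 0.1]
opening: 0.0481
gripper_force: 0.0
```

Request:
{"name": "apply_moves", "arguments": {
  "deltas": [
    {"fingers": 55,"delta_pos": [0,0,-10],"angular": [0,0,0]},
    {"fingers": 55,"delta_pos": [0,0,-40],"angular": [0,0,0]},
    {"fingers": 55,"delta_pos": [0,0,-80],"angular": [0,0,0]},
    {"fingers": 55,"delta_pos": [0,0,-120],"angular": [0,0,0]},
    {"fingers": 55,"delta_pos": [-50,0,-150],"angular": [0,0,0]},
    {"fingers": 55,"delta_pos": [-50,0,-170],"angular": [0,0,0]},
    {"fingers": 55,"delta_pos": [-50,0,-170],"angular": [0,0,0]}
  ]
}}

```text
clock: 14.95
tool_pos: [0.4976, 0.1629, 0.2147]
orientation: [-179.7, -0.3, -16.9]
force: [-0.1, 0.1, 0.7]
opening: 0.0552
gripper_force: 0.0
```

```bash
python3 - <<'E'
from h import *
o=ctrl.get_obs();print(o["clock"],o["tool_pos"],o["force"])
s=ctrl.snapshot("side")[:,:,::-1].copy();sc=ctrl.snapshot("scene")[:,:,::-1].copy()
cv2.imwrite("pics/g.png",np.hstack([cv2.resize(s[140:280,190:330],(390,390)),cv2.resize(sc[150:290,170:360],(400,390))]))
E
```

```text
14.95 [0.49764521 0.16286148 0.21474971] [-0.07350482  0.08171941  0.70626828]
```

View pics/g.png

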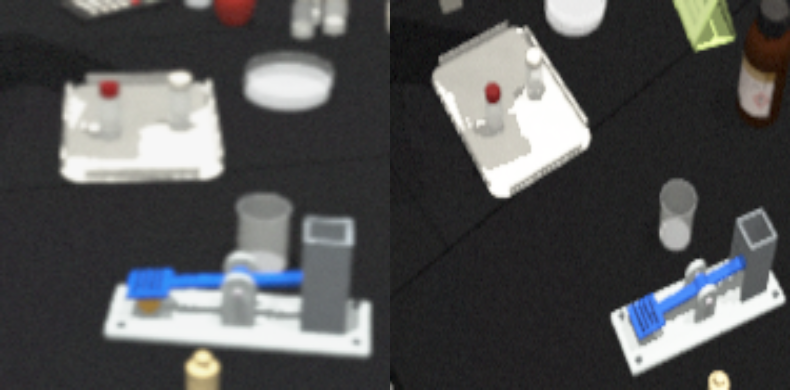

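The red-capped vial stands upright in the tray (red cap at about (110,88) in the side crop and (492,92) in the scene crop). The lever is down at (150,283), and the other items are where they were.

```bash
python3 -c "
from plant import ctrl
print(ctrl.close_job())"
```

```text
the job is handed in; nothing more can be done
None
```

The job is handed in, with no verdict returned: I held the lever home at about 11–13 N for over a second and left it down, then lifted the red-capped vial out and stood it upright in the tray; the last pictures show the other items in place.

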